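Turn home the open cam lock on the boat hatch

TASK

One of the three cam locks on the aluminium boat hatch is still open: its slot does not line up with the two dark ribs on its rim. Take the flat-bladed key (the one with the straight bar grip) from the wooden stand, seat its blade in that slot and turn it clockwise until the lock is home against its stop with the slot in line with the ribs. Then let go and leave the key standing upright in the lock, and leave the other key in the stand.

Things in the scene. Friction and masses are not known exactly. Their poses are not given: they have to be found in the camera images.
- key: Steel key, 66 mm tall, upright in either slot of the wooden stand (40 mm high). Origin: middle of blade's lower edge; z up, x along blade and grip bar. Blade 44 (x) by 4 (y) mm, z 0-14; collar 36 mm across, z 14-20, which rests on the stand, later on the lock's face; shank 14 mm across; black bar grip 70 (x) by 18 (y) mm, z 42-66, gripped across its 18 mm from above. Half-turn symmetric.
- pin_key: The other key, 120 mm away in the stand's other slot, not needed: same collar, shank and height, but a round 8 mm pin for a blade and a round black knob 40 mm across for a grip. Origin: middle of the pin's tip, z up.
- cam_slot (a point): Mouth centre of the open lock's slot, in a steel face 56 mm across; x along the slot, z up, turns with the cam. Slot 56 long, 11 wide, 18 mm deep: the blade goes 14 mm in till the collar meets the face. Fixed grey housing 80 mm across, rim 2 mm above the face, ribs 3 mm more; 30 mm high on a 30 mm thick fixed hatch. Two like locks about 125 mm apart (fixed) are already in line with the ribs.
- cam (a joint): Angle of the open lock's cam, rad: 0 = slot square to the ribs, growing clockwise seen from above, 1.571 = home, slot in line with the ribs, at a hard stop. Starts at 0.05 to 0.3. About 0.1 N m of friction; it stays where it is left. The blade has about 0.16 rad of play in the slot, so the key must turn that much further than the cam.
Things that resemble listed ones, but are neither listed nor needed, are in the scene too. What is shaped like the key but green or purple is not meant.

How it is judged:
By the outcome, as a careful person would: the job done as asked, in the order asked, and still so for the second after the job is handed in, with the robot touching nothing.
It also fails if it takes over 45 s, if anything falls off the work surface, if the arm or the gripper's body presses on something with over 40 N, if the wrist force passes 120 N, or if a joint passes its speed limit or range.

ROBOT

A 6-joint arm with a two-finger parallel gripper is mounted at the origin on the work surface. World frame = base frame: x ahead of the robot, y to its left, z up, the work surface at z = 0. Lengths are in m, angles in degrees, forces in N, time in s.
With the tool pointing down it reaches from about 0.4 to 0.825 m from the base axis. Payload 7 kg.
Tool frame: the origin (TCP) lies on the centre line of the jaws, within the pads' length; the fingertips stand 11 mm ahead of it and the grasp point (between the pads) lies 8 mm behind it; z points along the fingers, y is the line along which they close (so a half turn about z gives the same grasp; the last joint's range is limited). The gripper opens to 88 mm and grips with 3 to 60 N. Pads are 19 mm wide; open, the fingers measure 130 mm over their backs; the gripper's body (78 mm by 193 mm) begins 47 mm behind the grasp point.
Start: joints at [89.788, 20.546, 0.682, 0, -70.136, -16.507], TCP at [0.194, 0.646, 0.238] pointing down, gripper open.
Joint ranges: [-176.03, 176.03], [-82.01, 121.73], [-58.28, 71.71], [-173.87, 95.51], [-174.79, -0.11], [-173.66, 173.66]. Speed limits (degrees/s): [136.94, 136.94, 172.46, 180, 180, 180].

INTERFACE

Orientations are given as [roll, pitch, yaw] about the fixed x, y, z axes, in that order (R = Rz(yaw) Ry(pitch) Rx(roll)).
In Python, from plant import r, capture, camera_model, job gives the robot as it stands.
- The arm moves only by the tool drive_tool, never from a script. Its argument "increments" is a list that holds one entry, the list of rows, each a list of 5 numbers: the gripper's target within -1 to 1 (fully open at 1, half-way at 0, shut at -1), then the shift along the tool's x, y, z scaled (see below), then the turn about the tool's z scaled (see below). In form: [[[gripper, tx, ty, tz, roll], ...]]. A call has 1 to 5 rows; each row is the pose to reach, as a shift and turn from the pose commanded when the call began, along the tool's axes at that moment, turning the shorter way round; what a row does not reach only later rows make up. The controller multiplies each number of a shift by 120 mm and each number of a turn by 360 degrees. A row lasts 1/8 s, in which the tool goes at most 62.5 mm and 10.7 degrees, less where a joint would pass 70% of its speed; a pose out of reach is approached as far as the arm can. A call with a number of a shift or a turn outside -1 to 1 is refused whole. A call with a gripper value outside its range is refused whole. The fingers move at their own pace and stop on an object; "squeeze" is the grip in N (left out, the last holds). Time passes only in rows, so rows that repeat a pose let the fingers close. It gives the time, the measured TCP pose, the force, the opening and the grip force at its end, in the units of the state.
- r.get_state(): the state, without advancing time (a new reading comes with each control period).
- capture(name): name is "scene" or "top" or "wrist"; returns the picture (480x640x3 uint8, red, green, blue); there is no depth.
- camera_model(name): a dict with "camera_matrix" (3x3 intrinsics, pixels), "rvec" (rotation vector, rad) and "tvec" (3), from world to camera coordinates, as OpenCV has them. Camera axes: x right, y down, z forward; pixel columns grow to the right and rows downward; lengths in m; the calibration is good to about 2 mm. A picture is of the moment at which its call begins: read the wrist's pose just before it. camera_model takes no time and is no camera call; for the wrist camera it gives the pose at the moment of the call.
- job.close_job(): hands the job in; it is judged then, once.
The state is a dict: "time_s": time; "joints": joint angles; "qd": joint speeds; "joint_torque": joint torques, N m; "tcp_pos": TCP position; "eef_rot": TCP orientation; "contact_force": force on the tool from outside, world axes, zero at the start; "moment": the same for the moment, N m; "gripper_width": finger opening in m; "gripper_force": force on a finger pad.
Only numpy, scipy, OpenCV 4.12 (cv2) and the standard library are available. Lean on these libraries where they do the work, as an engineer would, in place of code of your own. Each camera call takes 0.05 s, during which the arm holds its last target. There are 200 camera calls.

## Working session

There is one attempt and no reset: what is moved stays moved. The work goes in short steps, Python scripts to look and compute and a tool call to move; the robot and the scene stay as the last step left them, time stands still between calls to the robot, and variables do not carry over. Pictures are saved under pics/ and viewed, at most 10 in all, crops included, and the job is handed in when it is done.

Besides the shell and the picture viewer there is one more tool, called after "Emit:" as name(argument=value, ...) on one line, values as JSON. drive_tool: Moves the arm, as the interface text tells. Its arguments: {"type":"object","properties":{"increments":{"type":"array"},"squeeze":{"type":"number"}},"required":["increments"]}

```bash
mkdir -p pics; ls; python3 - <<'E'
from plant import r,capture,camera_model
import cv2,numpy as np
s=r.get_state();print(s)
a=capture("scene");b=capture("top")
for n,i in(("scene",a),("top",b)):
    cv2.imwrite(f"pics/{n}0.png",i[...,::-1])
    m=camera_model(n);R=cv2.Rodrigues(np.array(m["rvec"]))[0];print(n,np.array(m["camera_matrix"]).tolist(),-R.T@np.array(m["tvec"]).ravel(),R.round(2).tolist())
E
```

```text
pics
{'time_s': 0.0, 'joints': array([ 8.97894064e+01,  2.05900994e+01,  6.33826203e-01, -2.05523844e-02,
       -7.01357893e+01, -1.65066778e+01]), 'qd': array([-0.03112219, -0.08597328, -0.04442148, -0.0237393 , -0.00149856,
       -0.00461443]), 'joint_torque': array([-1.18912860e-03, -5.82718134e+01,  2.93078935e+01,  6.99760392e+00,
        6.88961009e-03, -1.47287392e-04]), 'tcp_pos': array([0.19405191, 0.64601089, 0.23663679]), 'eef_rot': array([ 1.79906242e+02, -7.63563861e-03, -1.67242642e+01]), 'contact_force': array([-0.58249438, -0.12769019, -0.27564935]), 'moment': array([-0.02226947,  0.04000488, -0.00985421]), 'gripper_force': 0.0, 'gripper_width': 0.08751248809124991}
scene [[470.1761771780327, 0.0, 312.63348012046555], [0.0, 470.1761771780327, 241.6947552623199], [0.0, 0.0, 1.0]] [1.09703649 0.16245428 0.85183291] [[-0.16, 0.99, -0.01], [0.79, 0.12, -0.6], [-0.6, -0.1, -0.8]]
top [[555.4342657791192, 0.0, 315.6257223592723], [0.0, 555.4342657791192, 248.37281998061022], [0.0, 0.0, 1.0]] [0.31588147 0.04940704 1.21490063] [[0.01, -1.0, -0.0], [-0.99, -0.01, -0.14], [0.14, 0.01, -0.99]]
```

View pics/scene0.png

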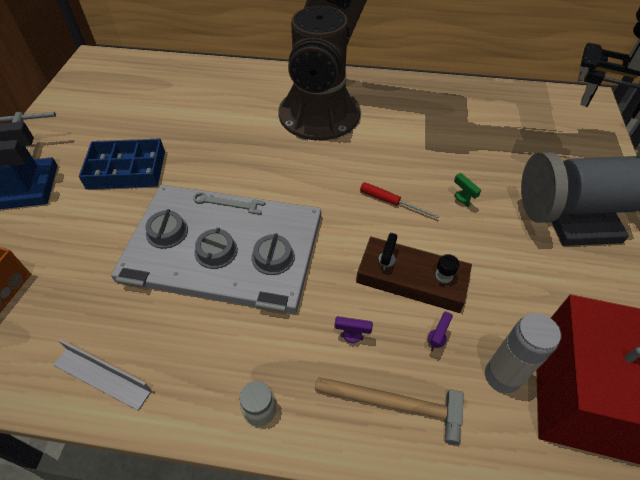

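View pics/top0.png

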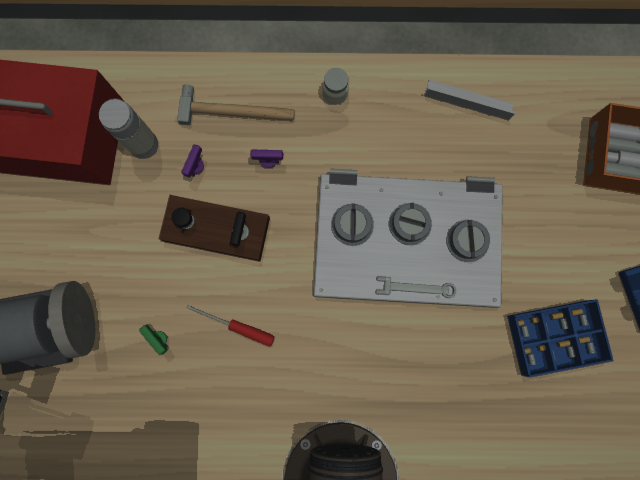

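The scene shows the straight-bar black key at (389,252) and the round-knob pin_key at (447,268) in the wooden stand. The purple (353,328), (440,332) and green (467,190) lookalikes are the wrong colour. In the top view the bar key is at (238,229), the knob at (182,218), and the locks at (352,224), (411,223) and (469,240). The middle lock is the one with its slot askew. I'll confirm in one crop and triangulate.

```bash
cat > h.py <<'E'
import cv2,numpy as np
from plant import r,capture,camera_model
def ray(n,uv,m=None):
    m=m or camera_model(n);R=cv2.Rodrigues(np.array(m["rvec"],float))[0];K=np.array(m["camera_matrix"])
    d=R.T@np.linalg.solve(K,[uv[0],uv[1],1.]);return -R.T@np.array(m["tvec"],float).ravel(),d/np.linalg.norm(d)
def plane(n,uv,z,m=None):
    c,d=ray(n,uv,m);return c+d*(z-c[2])/d[2]
def tri(rays):
    A=sum(np.eye(3)-np.outer(d,d) for c,d in rays);b=sum((np.eye(3)-np.outer(d,d))@c for c,d in rays)
    p=np.linalg.solve(A,b);return p,[np.linalg.norm((np.eye(3)-np.outer(d,d))@(p-c))*1e3 for c,d in rays]
def blob(mask,box,amin=20):
    x0,y0,x1,y1=box;k=np.zeros(mask.shape,np.uint8);k[y0:y1,x0:x1]=mask[y0:y1,x0:x1]
    cs=[c for c in cv2.findContours(k,cv2.RETR_EXTERNAL,cv2.CHAIN_APPROX_NONE)[0] if cv2.contourArea(c)>amin]
    return sorted(cs,key=cv2.contourArea)[::-1]
E
python3 - <<'E'
from h import *
t=cv2.imread("pics/top0.png");s=cv2.imread("pics/scene0.png")
a=cv2.resize(t[180:270,150:280],None,fx=4,fy=4,interpolation=3);b=cv2.resize(t[190:270,320:500],None,fx=4,fy=4,interpolation=3)[:, :720]
c=cv2.resize(s[215:320,340:480],None,fx=2,fy=2)
W=np.zeros((600,780,3),np.uint8);
W[:270,:390]=cv2.resize(a,(390,270));W[:210,400:680]=c;W[275:595,:720]=b
cv2.imwrite("pics/crop.png",W)
res={}
for n,i,box in(("top",t,(225,205,252,252)),("scene",s,(375,230,400,275))):
    for th in (25,35):
        m=(i.max(2)<th).astype(np.uint8)
        for c in blob(m,box)[:2]: print(n,th,cv2.contourArea(c),cv2.minAreaRect(c))
E
```

```text
top 25 56.0 ((240.31138610839844, 230.0361328125), (9.030696868896484, 33.290855407714844), 24.145544052124023)
top 35 305.5 ((237.67648315429688, 229.29415893554688), (10.6715669631958, 35.65273666381836), 14.03624439239502)
scene 25 234.0 ((388.5000305175781, 249.00003051757812), (9.17060375213623, 31.939002990722656), 18.43494987487793)
scene 35 261.0 ((390.9000244140625, 249.80001831054688), (14.862703323364258, 31.939002990722656), 18.43494987487793)
scene 35 54.0 ((387.755859375, 269.3264465332031), (9.663759231567383, 13.268494606018066), 85.60128784179688)
```

View pics/crop.png

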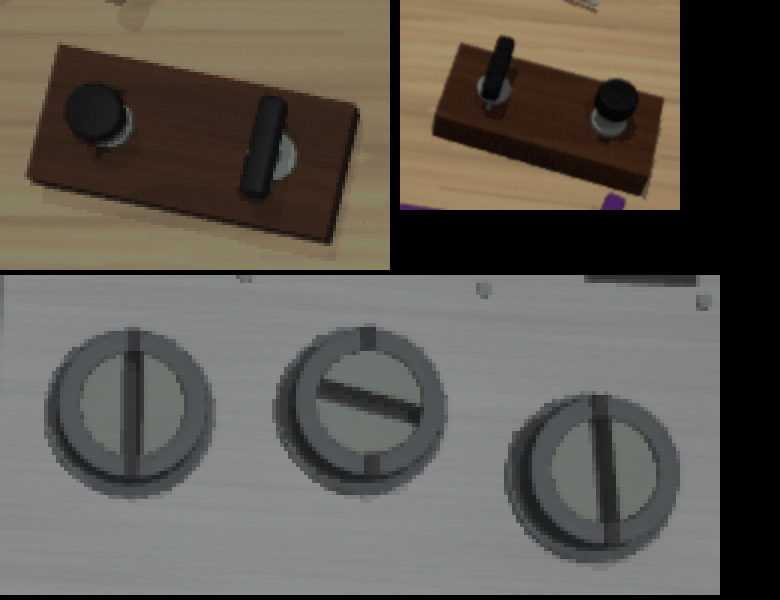

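The crop confirms it. The black straight-bar key is at the right end of the stand, and the middle lock's slot (crop 320,388 to 420,413) is roughly square to its ribs (368,335 and 371,465), while the other two are in line. Next are rough positions for the approach.

```bash
python3 - <<'E'
from h import *
k,e=tri([ray("top",(237.7,229.3)),ray("scene",(388.5,249))]);print("key grip",k,e)
f=lambda x,y:(320+x/4,190+(y-275)/4)
print("slot top",plane("top",f(370,400),.058), "scene-check",tri([ray("top",f(370,400)),ray("scene",(215,243.5))]))
print("grip top plane",plane("top",(237.7,229.3),.092))
A=plane("top",f(320,388),.058);B=plane("top",f(420,413),.058);print("slot ang",np.degrees(np.arctan2(*(B-A)[1::-1])))
A=plane("top",f(368,335),.063);B=plane("top",f(371,465),.063);print("rib ang",np.degrees(np.arctan2(*(B-A)[1::-1])))
rc=cv2.boxPoints(((237.67,229.29),(10.67,35.65),14.04));A=plane("top",(rc[0]+rc[1])/2,.092);B=plane("top",(rc[2]+rc[3])/2,.092);C=plane("top",(rc[1]+rc[2])/2,.092);D=plane("top",(rc[3]+rc[0])/2,.092);print(A,B,C,D,np.degrees(np.arctan2(*(B-A)[1::-1])),np.degrees(np.arctan2(*(C-D)[1::-1])))
m=camera_model("wrist");R=cv2.Rodrigues(np.array(m["rvec"]))[0];print(-R.T@np.array(m["tvec"]).ravel(),R.round(2).tolist(),m["camera_matrix"][0][0])
E
```

```text
key grip [0.51253786 0.21927545 0.07705484] [np.float64(0.18692304114232575), np.float64(0.18692304114235136)]
slot top [ 0.53726685 -0.14757626  0.058     ] scene-check (array([ 0.53701546, -0.14577721,  0.05637545]), [np.float64(2.103585227956544), np.float64(2.103585227956549)])
grip top plane [0.50996544 0.21685841 0.092     ]
slot ang -103.71237710281176
rib ang -179.38776576338583
[0.5125614  0.22763802 0.092     ] [0.50741167 0.20621125 0.092     ] [0.54623754 0.20913712 0.092     ] [0.47404587 0.22463718 0.092     ] -103.51421842855326 -12.117838099022558
[0.26481572 0.62552901 0.3825994 ] [[-0.29, -0.96, -0.0], [-0.92, 0.28, 0.27], [-0.26, 0.08, -0.96]] 400.24703471519143
```

Emit:
drive_tool(increments=[[[1,0.17,0.13,0,0],[1,0.35,0.26,0,0],[1,0.53,0.4,0,0],[1,0.7,0.53,0,0],[1,0.88,0.66,0,0]]])

```text
time_s: 0.72
tcp_pos: [0.2738, 0.5386, 0.2379]
eef_rot: [-180.0, 0.0, -16.7]
contact_force: [-0.4, -0.2, -0.5]
gripper_width: 0.0879
gripper_force: 0.0
```

Emit:
drive_tool(increments=[[[1,0.17,0.13,0,0],[1,0.35,0.26,0,0],[1,0.53,0.4,0,0],[1,0.7,0.53,0,0],[1,0.88,0.66,0,0]]])

```text
time_s: 1.35
tcp_pos: [0.3518, 0.4326, 0.2376]
eef_rot: [-180.0, -0.0, -16.7]
contact_force: [-0.3, -0.3, 0.6]
gripper_width: 0.0876
gripper_force: 0.0
```

Emit:
drive_tool(increments=[[[1,0.15,0.13,0,0],[1,0.3,0.26,0,0],[1,0.45,0.4,0,0],[1,0.6,0.53,0,0],[1,0.6,0.66,0,0]]])

```text
time_s: 1.98
tcp_pos: [0.3977, 0.336, 0.2373]
eef_rot: [180.0, 0.0, -16.8]
contact_force: [0.3, -0.2, -0.3]
gripper_width: 0.088
gripper_force: 0.0
```

```bash
python3 - <<'E'
from h import *
import pickle
m=camera_model("wrist");i=capture("wrist");pickle.dump((m,i),open("w1.pkl","wb"));print(r.get_state()["joints"].round(1))
E
```

```text
[ 61.8   5.8 -18.8  -0.  -65.5  11.4]
```

Emit:
drive_tool(increments=[[[1,0.25,0.15,0,0],[1,0.5,0.3,0,-0.01],[1,0.75,0.45,0,-0.01],[1,0.98,0.6,0,-0.01],[1,1,0.67,0,-0.01]]])

```text
time_s: 2.65
tcp_pos: [0.4893, 0.2247, 0.2373]
eef_rot: [180.0, 0.0, -13.2]
contact_force: [-0.1, -0.6, 0.5]
gripper_width: 0.0876
gripper_force: 0.0
```

```bash
python3 - <<'E'
from h import *
import pickle
m=camera_model("wrist");i=capture("wrist");pickle.dump((m,i),open("w2.pkl","wb"));print(r.get_state()["joints"].round(1))
a=pickle.load(open("w1.pkl","rb"))[1]
cv2.imwrite("pics/w12.png",cv2.resize(np.hstack([a,i]),(800,300))[...,::-1])
E
```

```text
[ 45.6   7.6 -16.6  -0.  -65.8  31.2]
```

View pics/w12.png

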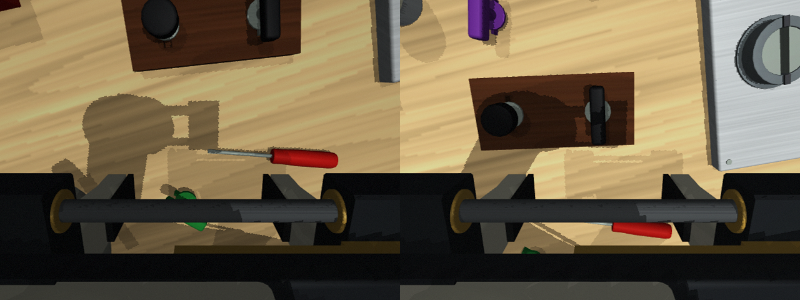

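The wrist views show the stand, with the bar grip at about (315,184) full-res in the second view, upright and parallel to the tool's x axis. The pin_key knob is left of it at about (163,190).

```bash
python3 - <<'E'
from h import *
import pickle
m,i=pickle.load(open("w2.pkl","rb"));b=i.max(2)
c,d=ray("wrist",(320,240),m);print("cam",c)
for th in (25,30,38):
    k=((b<th)).astype(np.uint8)
    for q in blob(k,(270,120,360,250),300)[:1]:
        rc=cv2.minAreaRect(q);print(th,cv2.contourArea(q),rc,cv2.boundingRect(q))
print(b[130:240:6,318],b[184,290:345:2])
# collar (bright grey) around it
hsv=cv2.cvtColor(i,cv2.COLOR_RGB2HSV);k=((hsv[...,1]<70)&(b>60)).astype(np.uint8)
for q in blob(k,(285,140,350,225),30)[:3]:print("collar",cv2.contourArea(q),cv2.boundingRect(q))
# stand outline
big=cv2.resize(i[110:250,250:400],None,fx=4,fy=4,interpolation=cv2.INTER_CUBIC);cv2.imwrite("pics/kz.png",big[...,::-1])
E
```

```text
cam [0.56118815 0.20835766 0.38318365]
25 2090.0 ((315.8763427734375, 184.10984802246094), (94.59769439697266, 24.708349227905273), 87.0390625) (302, 137, 29, 95)
30 2166.0 ((317.0069274902344, 184.08279418945312), (95.33622741699219, 29.232011795043945), 85.2363510131836) (302, 137, 34, 96)
38 2414.0 ((314.88861083984375, 183.73141479492188), (99.44920349121094, 38.34799575805664), 78.5506591796875) (294, 135, 49, 98)
[ 70  71  29  37  38  36  37  34  35  12  15  17  30  27  33  25  26  43
 222] [ 45  45  42  53 103 101 103  58   9   9  16  12  15  13  12  15  15  13
  10  44  81  76 102  59  44  44  43  44]
collar 182.0 (328, 162, 10, 32)
collar 162.5 (296, 163, 9, 32)
```

View pics/kz.png

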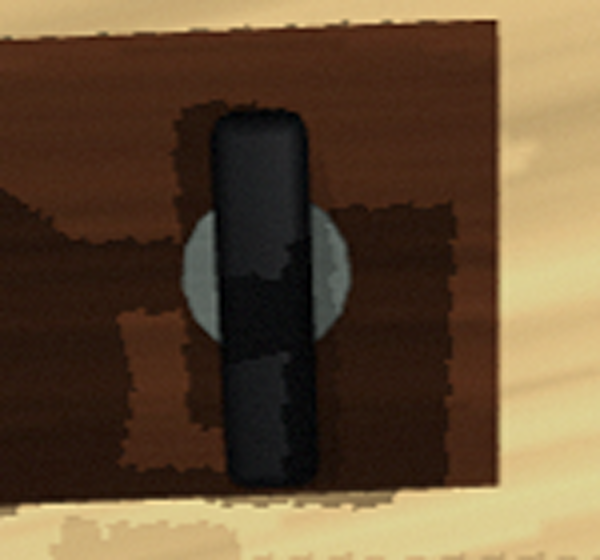

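The crop shows the bar grip running from (258,112) to (272,486) in zoom pixels, with the collar around it. Its centre is (316.1,184.7) full-res.

```bash
python3 - <<'E'
from h import *
import pickle
m,i=pickle.load(open("w2.pkl","rb"))
f=lambda x,y:(250+(x+.5)/4-.5,110+(y+.5)/4-.5)
P=lambda x,y,z=.092:plane("wrist",f(x,y),z,m)
for n,uv in(("top",(237.7,229.3)),("scene",(388.5,249))): print(n,tri([ray("wrist",f(265,299),m),ray(n,uv)]))
A,B=P(258,112),P(272,486);print("centre",P(265,299),"len",np.linalg.norm(A-B),"yaw",np.degrees(np.arctan2(*(A-B)[1::-1])))
A,B=P(217,299),P(312,299);print("w",np.linalg.norm(A-B))
print("collar",plane("wrist",f(267,274),.046,m))
s=r.get_state();print(s["tcp_pos"],s["eef_rot"])
E
```

```text
top (array([0.51425589, 0.22051798, 0.06723884]), [np.float64(0.03447659864349439), np.float64(0.03447659864347099)])
scene (array([0.51648341, 0.21949129, 0.08230981]), [np.float64(0.4159969253694986), np.float64(0.41599692536943994)])
centre [0.51794477 0.21953491 0.092     ] len 0.06866769617586377 yaw -11.022296712257189
w 0.017345616599166478
collar [0.51616278 0.21968783 0.046     ]
[0.4885897  0.22435287 0.2373914 ] [ 1.79977293e+02  2.59745748e-02 -1.32039351e+01]
```

Emit:
drive_tool(increments=[[[1,0.12,-0.01,0.25,-0.006],[1,0.24,-0.015,0.5,-0.006],[1,0.24,-0.015,0.75,-0.006],[1,0.24,-0.015,0.9,-0.006],[1,0.24,-0.015,0.9,-0.006]]])

```text
time_s: 3.32
tcp_pos: [0.516, 0.2211, 0.1284]
eef_rot: [179.9, 0.1, -10.9]
contact_force: [0.1, -0.2, 0.1]
gripper_width: 0.0875
gripper_force: 0.0
```

```bash
python3 - <<'E'
from h import *
import pickle
m=camera_model("wrist");i=capture("wrist");pickle.dump((m,i),open("w3.pkl","wb"));s=r.get_state();print(s["tcp_pos"],s["eef_rot"])
cv2.imwrite("pics/w3.png",i[...,::-1])
E
```

```text
[0.51677632 0.22158141 0.12964166] [ 1.79963773e+02  1.90862110e-02 -1.08996601e+01]
```

View pics/w3.png

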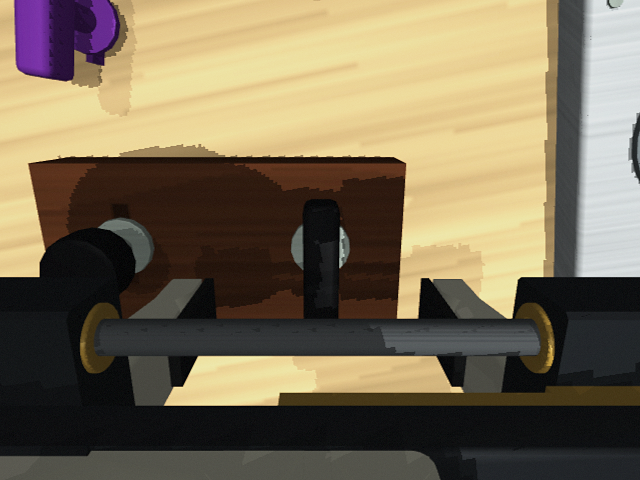

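The bar is centred between the open jaws at col 321 (far end at row 201), 2 mm to the right of the jaw centre. I'll descend and grip.

Emit:
drive_tool(increments=[[[1,0,0.015,0.17,0],[1,0,0.015,0.35,0],[1,0,0.015,0.49,0],[1,0,0.015,0.49,0],[1,0,0.015,0.49,0]]])

```text
time_s: 4.0
tcp_pos: [0.5176, 0.2201, 0.0722]
eef_rot: [-179.9, -0.1, -10.9]
contact_force: [1.2, 0.1, 1.0]
gripper_width: 0.0873
gripper_force: 0.0
```

Emit:
drive_tool(increments=[[[-1,0,0,0,0],[-1,0,0,0,0],[-1,0,0,0,0],[-1,0,0,0,0],[-1,0,0,0,0]]], squeeze=30)

```text
time_s: 4.62
tcp_pos: [0.517, 0.2193, 0.0707]
eef_rot: [180.0, 0.0, -11.0]
contact_force: [-0.4, 0.1, 0.1]
gripper_width: 0.0431
gripper_force: 0.0
```

Emit:
drive_tool(increments=[[[-1,0,0,0,0],[-1,0,0,0,0],[-1,0,0,0,0],[-1,0,0,0,0],[-1,0,0,0,0]]], squeeze=45)

```text
time_s: 5.25
tcp_pos: [0.5169, 0.2193, 0.0707]
eef_rot: [180.0, 0.0, -11.0]
contact_force: [-0.7, -1.4, -0.3]
gripper_width: 0.0177
gripper_force: 45.0
```

Emit:
drive_tool(increments=[[[-1,0,0,-0.1,0],[-1,0,0,-0.25,0],[-1,0,0,-0.5,0],[-1,0,0,-0.75,0],[-1,0,0,-0.85,0]]])

```text
time_s: 5.88
tcp_pos: [0.5177, 0.2199, 0.1752]
eef_rot: [-179.8, -0.1, -10.9]
contact_force: [0.6, -0.1, -2.8]
gripper_width: 0.0176
gripper_force: 45.0
```

Emit:
drive_tool(increments=[[[-1,0,0.2,0,0.03],[-1,0,0.4,0,0.06],[-1,0,0.6,0,0.085],[-1,0,0.8,0,0.11],[-1,0,1,0,0.13]]])

```text
time_s: 6.5
tcp_pos: [0.4935, 0.1006, 0.1723]
eef_rot: [179.9, 0.0, -58.0]
contact_force: [0.0, 0.4, -2.7]
gripper_width: 0.0174
gripper_force: 45.0
```

Emit:
drive_tool(increments=[[[-1,0.19,0.08,0,0.03],[-1,0.38,0.16,0,0.06],[-1,0.57,0.24,0,0.085],[-1,0.76,0.32,0,0.11],[-1,0.95,0.4,0,0.127]]])

```text
time_s: 7.12
tcp_pos: [0.514, -0.0213, 0.1723]
eef_rot: [179.9, -0.0, -103.7]
contact_force: [-0.0, 1.0, -1.9]
gripper_width: 0.0178
gripper_force: 45.0
```

```bash
python3 - <<'E'
from h import *
import pickle
m=camera_model("wrist");i=capture("wrist");s=r.get_state();pickle.dump((m,i,s["tcp_pos"],s["eef_rot"]),open("w4.pkl","wb"));print(s["tcp_pos"],s["eef_rot"],s["joints"].round())
cv2.imwrite("pics/w4.png",i[...,::-1])
E
```

```text
[ 0.51401845 -0.02315872  0.17220976] [ 1.79927632e+02 -5.93623122e-02 -1.04025990e+02] [ 19.   9. -25.   0. -57. -33.]
```

View pics/w4.png

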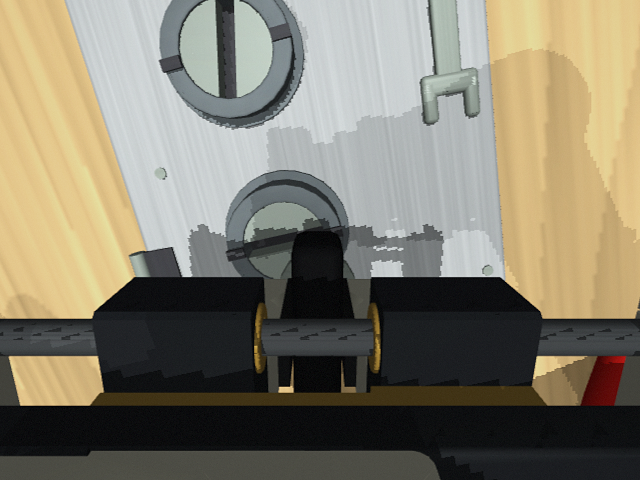

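The picture shows the open lock at about (227,47), with its ribs at (172,64) and (281,31). The slot is almost parallel to the held key, whose grip end is at (317,235).

```bash
python3 - <<'E'
from h import *
import pickle
m,i,tp,er=pickle.load(open("w4.pkl","rb"))
g=cv2.cvtColor(i,cv2.COLOR_RGB2GRAY).astype(int)
rows=[];
for y in range(4,94,6):
    w=np.where(g[y,195:262]<g[y,195:262].max()*.55)[0]+195
    if len(w): rows.append((y,w.min(),w.max()+1))
print(rows)
pts=np.array([plane("wrist",((a+b-1)/2,y),.058,m)[:2] for y,a,b in rows if 12<b-a<26],np.float32)
vx,vy,x0,y0=cv2.fitLine(pts,cv2.DIST_HUBER,0,.001,.001).ravel();print("slot yaw",np.degrees(np.arctan2(vy,vx)),x0,y0)
# ribs: dark on rim
k=(g<70).astype(np.uint8)
R=[]
for box in((155,45,192,80),(268,15,300,50)):
    q=blob(k,box)[0];c=cv2.minAreaRect(q)[0];R.append(plane("wrist",c,.063,m));print(c,cv2.contourArea(q),R[-1])
d=R[1]-R[0];print("rib centre",(R[0]+R[1])/2,"sep",np.linalg.norm(d),"yaw",np.degrees(np.arctan2(d[1],d[0])))
# face: light circle
hsv=cv2.cvtColor(i,cv2.COLOR_RGB2HSV)
for name,c in(("L",(178.5,55)),("R",(280,45)),("B",(229,97.5))):print(name,plane("wrist",c,.058,m))
top=[plane("top",(411.2-0*1,222),.058)];print(top)
# key bar in image
for y in(245,255,265):
    w=np.where(g[y,270:370]<25)[0]+270;print(y,w.min(),w.max(),plane("wrist",((w.min()+w.max())/2,y),tp[2]+.0213,m))
E
```

```text
[(4, np.int64(196), np.int64(252)), (10, np.int64(216), np.int64(258)), (16, np.int64(216), np.int64(262)), (22, np.int64(216), np.int64(234)), (28, np.int64(217), np.int64(234)), (34, np.int64(217), np.int64(235)), (40, np.int64(217), np.int64(235)), (46, np.int64(217), np.int64(235)), (52, np.int64(218), np.int64(235)), (58, np.int64(218), np.int64(235)), (64, np.int64(218), np.int64(235)), (70, np.int64(218), np.int64(236)), (76, np.int64(219), np.int64(236)), (82, np.int64(219), np.int64(236)), (88, np.int64(199), np.int64(257))]
slot yaw 75.128136 0.54045445 -0.14287521
(171.56529235839844, 62.421966552734375) 35.5 [ 0.5723463  -0.14448954  0.063     ]
(284.7758483886719, 39.310340881347656) 26.0 [ 0.50416653 -0.14077257  0.063     ]
rib centre [ 0.53825641 -0.14263106  0.063     ] sep 0.06828101631725635 yaw 176.87948574188627
L [ 0.56841801 -0.14843657  0.058     ]
R [ 0.50787188 -0.13939924  0.058     ]
B [ 0.54611103 -0.11819125  0.058     ]
[array([ 0.53562311, -0.14480933,  0.058     ])]
245 293 341 [ 0.50591556 -0.05432739  0.19350976]
255 292 342 [ 0.50672783 -0.05097836  0.19350976]
265 292 342 [ 0.50755195 -0.04758046  0.19350976]
```

Emit:
drive_tool(increments=[[[-1,0.19,-0.09,0,0.003],[-1,0.38,-0.18,0,0.003],[-1,0.57,-0.27,0,0.003],[-1,0.76,-0.36,0,0.003],[-1,0.934,-0.448,0,0.003]]])

```text
time_s: 7.8
tcp_pos: [0.5402, -0.1427, 0.1723]
eef_rot: [179.9, -0.0, -104.6]
contact_force: [0.5, 0.5, -0.9]
gripper_width: 0.0179
gripper_force: 45.0
```

Emit:
drive_tool(increments=[[[-1,0,0,0.2,0],[-1,0,0,0.35,0],[-1,0,0,0.45,0],[-1,0,0,0.45,0]]])

```text
time_s: 8.3
tcp_pos: [0.5399, -0.1419, 0.1178]
eef_rot: [179.9, -0.0, -104.5]
contact_force: [-0.1, 0.6, -1.2]
gripper_width: 0.0174
gripper_force: 45.0
```

```bash
python3 - <<'E'
from h import *
import pickle
m=camera_model("wrist");i=capture("wrist");s=r.get_state();pickle.dump((m,i,s["tcp_pos"],s["eef_rot"]),open("w5.pkl","wb"));print(s["tcp_pos"],s["eef_rot"],s["joints"].round())
j=capture("scene");cv2.imwrite("pics/c5.png",np.hstack([cv2.resize(i,(400,300)),cv2.resize(j[190:290,150:283],(400,300),interpolation=2)])[...,::-1])
E
```

```text
[ 0.54050737 -0.14193393  0.11867232] [ 1.79965783e+02 -1.97103142e-02 -1.04534266e+02] [  5.  16. -23.   0. -51. -20.]
```

View pics/c5.png

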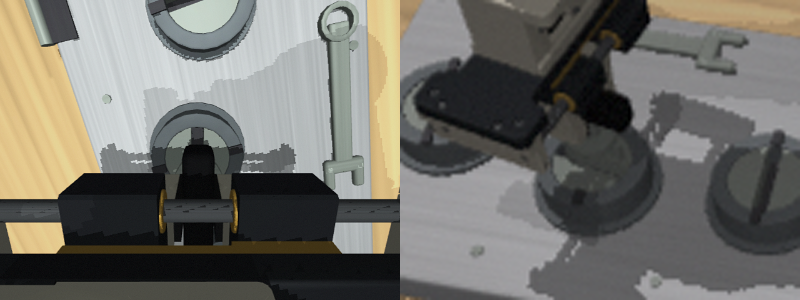

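The slot's far end is visible just ahead of the grip at about (315,210) full-res, in line with the bar. I'll measure the residual offset.

```bash
python3 - <<'E'
from h import *
import pickle
m,i,tp,er=pickle.load(open("w5.pkl","rb"));g=cv2.cvtColor(i,cv2.COLOR_RGB2GRAY).astype(int)
for y in range(196,232,4): print(y,g[y,290:346:3])
c=np.cos(np.radians(er[2]));s=np.sin(np.radians(er[2]))
def loc(p):d=p-tp;return round((d[0]*c+d[1]*s)*1e3,1),round((d[0]*s-d[1]*c)*1e3,1)
for y in range(204,228,4):
    w=np.where(g[y,300:335]<.6*g[y,295])[0]+300
    if len(w):print(y,w.min(),w.max(),loc(plane("wrist",((w.min()+w.max())/2,y),.058,m)))
for y in (245,255):
    w=np.where(g[y,270:370]<22)[0]+270;print("bar",y,w.min(),w.max(),loc(plane("wrist",((w.min()+w.max())/2,y),tp[2]+.0213,m)))
E
```

```text
196 [113 109 110 108 109 113 109 108 108 108 107 107 111 108 109 110 110 113
 110]
200 [106 107 110 104 104 107 106 105 107 107 106 107 107 108 108 106 109 108
 107]
204 [106 106 102  95  79  71  48  61  31  55  60  38  74  78  99 105 105 106
 106]
208 [ 99  87 155 150 152 107  61  60  60  62  59  62 129 151 154 157  65  96
 103]
212 [154 153 152 152 149 108  60  60  63  60  59  63 127 151 152 151 151 153
 119]
216 [149 150 150 151 151 108  61  61  62  64  60  61 127 150 148 151 150 150
 150]
220 [153 149 148 152 152 108  60  64  61  65  58  41 129 151 152 150 151 151
 151]
224 [147 152 149 149 108  63  32  29  34  32  28  34 130  74 125 148 148 151
 151]
228 [150 151 152 111  74  65  32  34  33  31  33  30  72  76  74 151 150 151
 150]
204 306 325 (np.float64(31.1), np.float64(-0.0))
208 306 325 (np.float64(29.0), np.float64(-0.0))
212 306 325 (np.float64(26.8), np.float64(-0.0))
216 306 325 (np.float64(24.7), np.float64(-0.0))
220 306 325 (np.float64(22.5), np.float64(-0.0))
224 303 331 (np.float64(20.3), np.float64(0.8))
bar 245 294 340 (np.float64(34.4), np.float64(0.6))
bar 255 292 342 (np.float64(31.0), np.float64(0.6))
```

Emit:
drive_tool(increments=[[[-1,0.02,-0.003,0.05,0],[-1,0.02,-0.003,0.12,0],[-1,0.02,-0.003,0.18,0],[-1,0.02,-0.003,0.24,0],[-1,0.02,-0.003,0.24,0]]])

```text
time_s: 9.02
tcp_pos: [0.5401, -0.1445, 0.0894]
eef_rot: [180.0, -0.0, -104.6]
contact_force: [-0.2, 0.3, -1.6]
gripper_width: 0.0178
gripper_force: 45.0
```

Emit:
drive_tool(increments=[[[-1,0,0,0.004,0.02],[-1,0,0,0.004,0.045],[-1,0,0,0.004,0.07],[-1,0,0,0.004,0.095],[-1,0,0,0.004,0.12]]])

```text
time_s: 9.65
tcp_pos: [0.5409, -0.1447, 0.0896]
eef_rot: [-179.9, 0.0, -148.0]
contact_force: [1.9, -2.8, -4.7]
gripper_width: 0.0176
gripper_force: 45.0
```

```bash
python3 -c "
from h import *
s=r.get_state();print(s['contact_force'].round(1),s['moment'].round(2),s['tcp_pos'].round(4),s['eef_rot'].round(1))"
```

```text
[ 1.9 -2.8 -4.7] [-1.24 -1.13  0.13] [ 0.5409 -0.1447  0.0896] [-179.9    0.  -148. ]
```

Emit:
drive_tool(increments=[[[-1,0,0,0,0.02],[-1,0,0,0,0.04],[-1,0,0,0,0.06],[-1,0,0,0,0.08],[-1,0,0,0,0.092]]])

```text
time_s: 10.28
tcp_pos: [0.5412, -0.1454, 0.0898]
eef_rot: [-179.9, 0.1, 179.0]
contact_force: [3.5, -7.6, -5.1]
gripper_width: 0.0176
gripper_force: 45.0
```

```bash
python3 -c "
from h import *
s=r.get_state();print(s['contact_force'].round(1),s['moment'].round(2),s['tcp_pos'].round(4),s['eef_rot'].round(1))"
```

```text
[ 3.5 -7.6 -5.1] [-2.64 -1.34  0.12] [ 0.5412 -0.1454  0.0898] [-1.799e+02  1.000e-01  1.790e+02]
```

Emit:
drive_tool(increments=[[[-1,-0.004,-0.01,0,0.006],[-1,-0.004,-0.01,0,0.012],[-1,-0.004,-0.01,0,0.018],[-1,-0.004,-0.01,0,0.018]]])

```text
time_s: 10.78
tcp_pos: [0.5413, -0.1459, 0.0897]
eef_rot: [-180.0, 0.1, 172.7]
contact_force: [1.6, -3.1, -1.7]
gripper_width: 0.0179
gripper_force: 45.0
```

```bash
python3 -c "
from h import *
s=r.get_state();print(s['contact_force'].round(1),s['moment'].round(2),s['tcp_pos'].round(4),s['eef_rot'].round(1))"
```

```text
[ 1.6 -3.1 -1.7] [-1.19 -0.96  0.03] [ 0.5413 -0.1459  0.0897] [-1.800e+02  1.000e-01  1.727e+02]
```

Emit:
drive_tool(increments=[[[-1,0,-0.004,0,0.005],[-1,0,-0.004,0,0.01],[-1,0,-0.004,0,0.01]]])

```text
time_s: 11.15
tcp_pos: [0.5412, -0.146, 0.0897]
eef_rot: [-180.0, 0.1, 169.1]
contact_force: [3.5, -1.2, -2.5]
gripper_width: 0.0175
gripper_force: 45.3
```

```bash
python3 -c "
from h import *
s=r.get_state();print(s['contact_force'].round(1),s['moment'].round(2),s['tcp_pos'].round(4),s['eef_rot'].round(1))"
```

```text
[ 3.5 -1.2 -2.5] [-0.56 -1.32  0.76] [ 0.5412 -0.146   0.0897] [-1.800e+02  1.000e-01  1.691e+02]
```

Emit:
drive_tool(increments=[[[-1,0,0,0,0.004],[-1,0,0,0,0.004]]])

```text
time_s: 11.4
tcp_pos: [0.5412, -0.146, 0.0898]
eef_rot: [180.0, 0.0, 167.6]
contact_force: [3.8, -1.1, -1.3]
gripper_width: 0.0175
gripper_force: 46.1
```

```bash
python3 -c "
from h import *
s=r.get_state();print(s['contact_force'].round(1),s['moment'].round(2),s['tcp_pos'].round(4),s['eef_rot'].round(1))"
```

```text
[ 3.8 -1.1 -1.3] [-0.33 -1.53  1.17] [ 0.5412 -0.146   0.0898] [180.    0.  167.6]
```

Emit:
drive_tool(increments=[[[-1,0,0,0.004,-0.006],[-1,0,0,0.008,-0.01],[-1,0,0,0.008,-0.01]]])

```text
time_s: 11.78
tcp_pos: [0.5405, -0.1461, 0.0886]
eef_rot: [180.0, -0.0, 171.1]
contact_force: [1.0, -0.8, 2.7]
gripper_width: 0.0176
gripper_force: 45.0
```

```bash
python3 -c "
from h import *
s=r.get_state();print(s['contact_force'].round(1),s['moment'].round(2),s['tcp_pos'].round(4),s['eef_rot'].round(1))"
```

```text
[ 1.  -0.8  2.7] [-0.08 -0.64  0.1 ] [ 0.5405 -0.1461  0.0886] [180.   -0.  171.1]
```

Emit:
drive_tool(increments=[[[0,0,0,0,0],[0,0,0,0,0],[0,0,0,0,0],[0.2,0,0,0,0],[0.2,0,0,0,0]]])

```text
time_s: 12.4
tcp_pos: [0.5406, -0.1461, 0.0884]
eef_rot: [-180.0, -0.0, 171.2]
contact_force: [-0.4, -1.2, 0.5]
gripper_width: 0.0517
gripper_force: 0.0
```

Emit:
drive_tool(increments=[[[0.2,0,0,-0.1,0],[0.2,0,0,-0.25,0],[0.2,0,0,-0.5,0],[0.2,0,0,-0.75,0],[0.2,0,0,-1,0]]])

```text
time_s: 13.02
tcp_pos: [0.5407, -0.1462, 0.2105]
eef_rot: [180.0, 0.1, 171.2]
contact_force: [0.8, -0.7, -0.3]
gripper_width: 0.0527
gripper_force: 0.0
```

Emit:
drive_tool(increments=[[[0.2,0.3,0.2,0,0],[0.2,0.6,0.5,0,0],[0.2,0.9,0.9,0,0],[0.2,0.9,0.9,0,0]]])

```text
time_s: 13.52
tcp_pos: [0.4493, -0.0203, 0.21]
eef_rot: [179.9, 0.1, 171.5]
contact_force: [0.5, -0.8, 0.1]
gripper_width: 0.0526
gripper_force: 0.0
```

```bash
python3 - <<'E'
from h import *
import pickle
m=camera_model("wrist");i=capture("wrist");t=capture("top");s=capture("scene");print(r.get_state()["tcp_pos"])
cv2.imwrite("pics/end.png",np.hstack([cv2.resize(t[170:310,310:510],(400,280),interpolation=2),cv2.resize(s[180:320,110:310],(400,280),interpolation=2)])[...,::-1])
E
```

```text
[ 0.45094947 -0.02280816  0.20935653]
```

View pics/end.png

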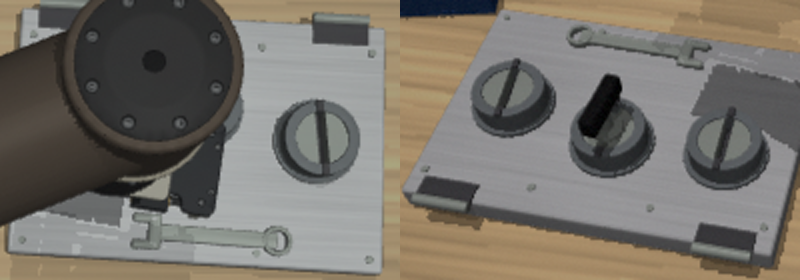

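The key stands upright in the middle lock (scene crop at 602,105) with the slot in line with the ribs. The torque rose to 1.2 N m at the stop, and the gripper is clear.

```bash
python3 -c "
from plant import job
print(job.close_job())"
```

```text
the job is handed in; nothing more can be done
None
```

The middle lock is turned clockwise to its stop, with the bar-grip key left standing upright in it and the pin key untouched in the stand. The job was handed in at about 13.7 s.

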